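# Refill the sloped tin rack

### The job

Refill the sloped tin rack on the worktop: take the loose tin of the taller sort and stand it on its base in the upper end of the rack's near lane, behind the two tins like it, then push it down the lane until the row has closed up and the front tin rests against the sprung flap of the gate. Feel for the flap and do not force it open: at the end all three tins stand in the lane, touching one another, with the flap shut, and the other things have been left alone.

Things in the scene. Friction and masses are not known exactly. Their poses are not given: they have to be found in the camera images.
- rack: Fixed white sheet-steel rack on wire legs with two parallel open lanes, 370 mm long, sloping by 0.25 rad. Its frame lies in the slope: origin on the near lane's floor, centre line, lower end; y uphill along the lane (world +y at yaw 0; roll is always 0.25), z square to the floor, x across to the far lane's centre line at 74 mm. Each lane has a flap gate near its lower end.
- lane_top (a point): Floor centre of the near lane's upper, open end (rack y = 370 mm). The lane is 62 mm wide inside; its side walls, 3 mm thick, rise 14 mm above the floor. Tins do not slide by themselves: a push of under 1 N moves one, up to about 2.5 N a row of three.
- gate_slot (a point): Lane floor under the middle of the slot (rack y = 55 mm) along which the near lane's gate is clamped: two 60 mm high steel cheeks and, between them, the flap. The face that stops the tins may be anywhere from rack y = 30 to 80 mm; it is not measured: find it by feel.
- flap (a joint): Near lane's steel flap, hung from a pin 54 mm above the floor; a rubber bumper on it, 8 to 16 mm above the floor, meets the tins. 0 rad: shut, square to the lane. Grows as it swings downhill (0.1 rad: bumper moves 4 mm). A preloaded spring holds it shut up to about 10 N on the bumper; beyond that it swings open and lets tins out.
- tin_new: The loose tin to load, standing on the worktop: steel with a plain paper band, 54 mm diameter, 40 mm high, 80 to 150 g. Origin at the centre of its base, z along its axis.
- tin_front: The lower of the two tins already in the near lane, same as tin_new (54 mm diameter, 40 mm high). It stands on the lane floor, its axis at y = 130 to 150 mm of the rack, short of the gate. Origin at the centre of its base, z along its axis.
- tin_second: The upper of the two tins already in the near lane, same as tin_new, its axis at y = 210 to 225 mm of the rack, with a gap to tin_front. Origin at the centre of its base, z along its axis.
- flat_a: A flat food tin of the other sort, steel with a plain paper band, 54 mm diameter, 25 mm high; origin at the centre of its base, z along its axis. In the far lane against its gate.
- flat_b: A flat food tin of the other sort, steel with a plain paper band, 54 mm diameter, 25 mm high; origin at the centre of its base, z along its axis. In the far lane, uphill of flat_a.
- flat_spare: A flat food tin of the other sort, steel with a plain paper band, 54 mm diameter, 25 mm high; origin at the centre of its base, z along its axis. Standing loose on the worktop. Not wanted here.
- mug: A white mug, 80 mm diameter, 95 mm high, origin at the centre of its base. Not part of the job.
- salt: A glass salt shaker with a steel cap, 48 mm diameter, 100 mm high, origin at the centre of its base. Not part of the job.
Things that resemble listed ones, but are neither listed nor needed, are in the scene too. What is shaped like the tin_new but red is not meant.

How it is judged:
By the outcome, as a careful person would: the job done as asked, in the order asked, and still so for the second after the job is handed in, with the robot touching nothing.
It also fails if it takes over 48 s, if anything falls off the work surface, if the arm or the gripper's body presses on something with over 40 N, if the wrist force passes 120 N, or if a joint passes its speed limit or range.

### The arm

A 6-joint arm with a two-finger parallel gripper is mounted at the origin on the work surface. World frame = base frame: x ahead of the robot, y to its left, z up, the work surface at z = 0. Lengths are in mm, angles in rad, forces in N, time in s.
With the tool pointing down it reaches from about 400 to 925 mm from the base axis. Payload 12.5 kg.
Tool frame: the origin (TCP) lies midway between the tips of the shut fingers; the grasp point (between the pads) lies 19 mm behind it (env.pinch_z is the z of the grasp point in the tool frame, in mm); z points along the fingers, y is the line along which they close (so a half turn about z gives the same grasp; the last joint's range is limited). The gripper opens to 95 mm and grips with 3 to 60 N. Pads are 20 mm wide; open, the fingers measure 119 mm over their backs; the gripper's body (75 mm by 180 mm) begins 59 mm behind the grasp point.
Start: joints at [-1.277, 0.491, 1.559, -0, 1.092, -0.106], TCP at [243.296, -575.722, 193.861] pointing down, gripper open.
Joint ranges: [-3.1, 3.1], [-0.84, 2.19], [0.05, 2.79], [-1.13, 4.28], [0.06, 2.93], [-2.69, 2.69]. Speed limits (rad/s): [2.22, 2.22, 2.79, 3.14, 3.14, 3.14].

### API

Orientations are given as [roll, pitch, yaw] about the fixed x, y, z axes, in that order (R = Rz(yaw) Ry(pitch) Rx(roll)).
In Python, from cell import env, eyes gives the robot as it stands.
- The arm moves only by the shell command python3 -m inch 'ROWS'. ROWS is JSON, a list of rows, each a list of 3 entries, a list of its own where there are three numbers: the shift along the tool's x, y, z in units of 60 mm (1.0 is 60 mm), then the turn about the tool's z in units of 5 degrees (1.0 is 5 degrees), then the closure, from -1 (fully open) to 1 (shut). In form: [[[tx, ty, tz], turn, claw], ...]. A call has exactly 10 rows; each row shifts and turns the commanded pose from where the row before left it, along the tool's axes as they then stand; what a row does not reach is not made up. A row lasts 1/8 s, in which the tool goes at most 62.5 mm and 10.7 degrees, less where a joint would pass 70% of its speed; a pose out of reach is approached as far as the arm can. A call is refused whole if a number of a shift passes 1 or a number of a turn 1, either way. A call with a gripper value outside its range is refused whole. The fingers move at their own pace and stop on an object; the grip force is fixed at half the most. Time passes only in rows, so rows that do not move let the fingers close, or fill a call up. It gives the time, the measured TCP pose, the force, the opening and the grip force at its end, in the units of the state.
- env.state(): the state, without advancing time (a new reading comes with each control period).
- eyes.read_camera(name): name is "scene" or "top" or "wrist"; returns a dict with "pixels" (384x512x3 uint8, red, green, blue), "fx", "fy", "cx", "cy" (pixels), "extrinsics" (4x4, takes a point from world to camera coordinates). Camera axes: x right, y down, z forward; pixel columns grow to the right and rows downward; lengths in mm; the calibration is good to about 2 mm. The wrist camera is an equidistant fisheye: a pixel r from the principal point sees the ray r / f radians off the axis. A picture is of the moment at which its call begins. There is no depth.
- env.job_done(): hands the job in; it is judged then, once.
Trained networks look in a picture, given as the dict that the camera call returned (one of the last four; its "shot" number tells which), for a name from the list of things; names that differ only in an ending like _2 or _b are one class to them, and where a whole thing is asked for, a point or a joint stands for the part that bears it (a point fixed in the world has none). Each returns a list of dicts, best first, with "score" (0 to 1); they miss things now and then, are a little off and sometimes report something else, mostly with a low value. They report only what shows in the picture. A call takes as long as a camera call. They do not tell look-alikes from the thing itself.
- eyes.boxes_of(name, picture): "centre" ([row, column] in pixels, amid what is visible of it).
- eyes.cut_out(name, picture): "mask" (384x512 bool, what is visible of it) and "centre" ([row, column] in pixels, amid what is visible of it).
- eyes.spot_point(name, picture): "centre" ([row, column] in pixels: a listed point, or the origin of a listed thing).
The state is a dict: "t": time; "joints": joint angles; "qvel": joint speeds; "tau": joint torques, N m; "eef_pos": TCP position; "tcp_rot": TCP orientation; "ft_force": force on the tool from outside, world axes, zero at the start; "moment": the same for the moment, N m; "opening": opening from 0.0 (shut) to 1.0 (fully open); "grip_force": force on a finger pad.
Only numpy, scipy, OpenCV 4.12 (cv2) and the standard library are available. Lean on these libraries where they do the work, as an engineer would, in place of code of your own. Each camera call takes 0.05 s, during which the arm holds its last target. There are 200 camera calls.

## Working session

There is one attempt and no reset: what is moved stays moved. The work goes in short steps, Python scripts to look and compute and a shell command to move; the robot and the scene stay as the last step left them, time stands still between calls to the robot, and variables do not carry over. Pictures are saved under pics/ and viewed, at most 10 in all, crops included, and the job is handed in when it is done.

```bash
mkdir -p pics; cat > h.py <<'E'
import numpy as np, cv2
from cell import env, eyes
def ray(p,px):
    r,c=px; E=np.array(p["extrinsics"]); R=E[:3,:3]; o=-R.T@E[:3,3]
    d=R.T@np.array([(c-p["cx"])/p["fx"],(r-p["cy"])/p["fy"],1.]); return o,d/np.linalg.norm(d)
def onz(p,px,z=0):
    o,d=ray(p,px); return o+d*(z-o[2])/d[2]
def proj(p,X):
    E=np.array(p["extrinsics"]); X=E[:3,:3]@np.asarray(X,float)+E[:3,3]
    return np.array([p["cy"]+p["fy"]*X[1]/X[2],p["cx"]+p["fx"]*X[0]/X[2]])
def tri(obs):
    A=np.zeros((3,3));b=np.zeros(3)
    for p,px in obs:
        o,d=ray(p,px);M=np.eye(3)-np.outer(d,d);A+=M;b+=M@o
    return np.linalg.solve(A,b)
E
python3 - <<'E'
from h import *
np.set_printoptions(precision=1,suppress=True)
P={}
for n in("scene","top"):
    p=P[n]=eyes.read_camera(n); cv2.imwrite(f"pics/{n}1.png",p["pixels"][:,:,::-1])
    E=np.array(p["extrinsics"]);print(n,-E[:3,:3].T@E[:3,3])
    for k in("lane_top","gate_slot","tin_new","flat_a","mug","salt"):
        for d in eyes.spot_point(k,p): print(k,np.round(d["centre"],1),round(d["score"],2),onz(p,d["centre"]))
E
```

```text
scene [1152.7  757.   900.2]
lane_top [190.7 280.2] 0.8 [411.7   6.5   0. ]
lane_top [146.2 224.2] 0.7 [ 387.6 -356.7    0. ]
gate_slot [169.5 220.3] 0.77 [ 495.8 -239.3   -0. ]
tin_new [268.2 363.3] 0.96 [471.7 417.2   0. ]
tin_new [231.6 317.1] 0.84 [463.  230.4   0. ]
tin_new [242.8 347.3] 0.77 [429.1 324.3   0. ]
flat_a [183.7 222.8] 0.72 [ 540.8 -163.9    0. ]
flat_a [179.9 210.7] 0.67 [ 560.9 -212.2    0. ]
mug [145.3 225.9] 0.79 [ 378.2 -357.2    0. ]
salt [280.9 264.8] 0.78 [714.1 261.4   0. ]
top [ 508.1   24.9 1159.2]
lane_top [217.4 224.3] 0.79 [491.5 122.1   0. ]
lane_top [212.7 298.7] 0.49 [ 511.9 -125.9    0. ]
gate_slot [207.8 320.1] 0.76 [ 529.5 -197.    -0. ]
tin_new [217.  132.9] 0.77 [487.  428.5   0. ]
tin_new [231.9 194.1] 0.76 [441.3 221.8   0. ]
tin_new [237.1 159.8] 0.55 [421.8 336.    0. ]
flat_a [187.8 299.4] 0.66 [ 595.2 -127.3    0. ]
flat_a [185.5 314.7] 0.63 [ 603.8 -178.4    0. ]
mug [255.7 367.1] 0.88 [ 374.1 -353.5    0. ]
salt [151.  184.6] 0.66 [712.8 261.5   0. ]
```

```bash
python3 - <<'E'
import cv2
a=cv2.imread("pics/scene1.png")[110:320,170:430];b=cv2.imread("pics/top1.png")[120:290,90:400]
a=cv2.resize(a,None,fx=1.43,fy=1.43,interpolation=2);b=cv2.resize(b,(800,439),interpolation=2)
import numpy as np
cv2.imwrite("pics/s2.png",cv2.resize(cv2.imread("pics/scene1.png")[110:320,170:430],(743,600),interpolation=2));cv2.imwrite("pics/t2.png",b)
E
```

```text
(no output)
```

View pics/s2.png

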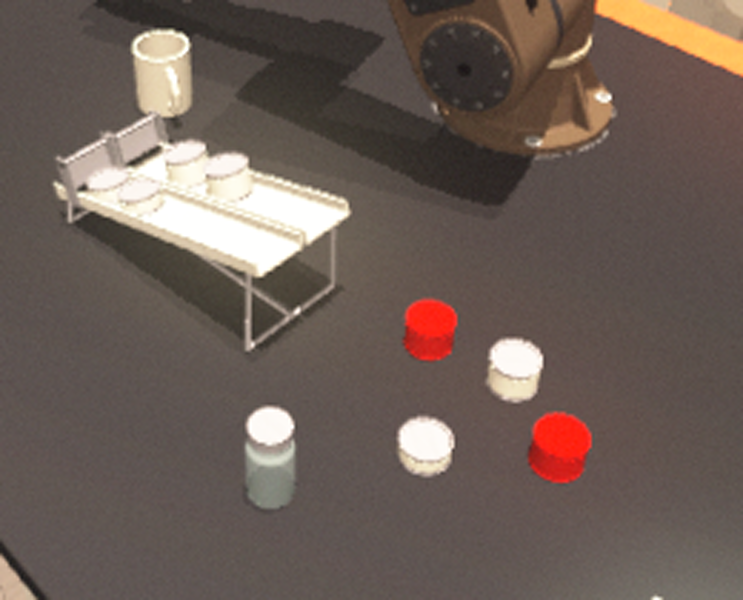

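View pics/t2.png

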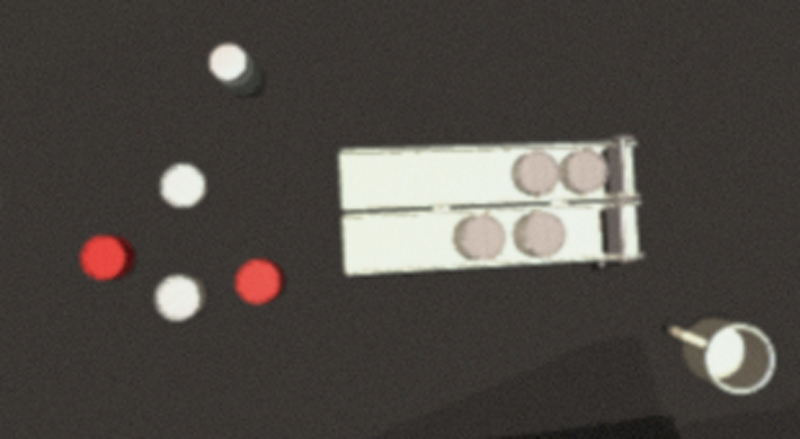

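Candidates for the loose tin in the scene picture (col, row): red (320,225), red (366,266), white flat (319,266), white tall (350,240). The last matches the description. The rack's upper end is on the left in the top view, the gates are on the right (−y), and the near lane holds two tall tins with a gap between them.

```bash
cat >> h.py <<'E'
from scipy.optimize import least_squares
from scipy.spatial.transform import Rotation as Rn
def cyl(T,R,h,r=27):
    a=np.linspace(0,2*np.pi,48,endpoint=False)
    return np.array([T+R@np.array([r*np.cos(t),r*np.sin(t),z]) for z in(0,h) for t in a])
def cen(p,T,R,h,pr=proj):
    q=np.array([pr(p,x) for x in cyl(T,R,h)],np.float32)
    m=cv2.moments(cv2.convexHull((q).reshape(-1,1,2))); return np.array([m["m10"],m["m01"]])/m["m00"]
def mc(m): return np.argwhere(m).mean(0)
E
python3 - <<'E'
from h import *
np.set_printoptions(precision=1,suppress=True)
P={n:eyes.read_camera(n) for n in("scene","top")}
I=np.eye(3); tins={}
for n,p in P.items():
    tins[n]=[(d["score"],mc(d["mask"]),d["mask"].sum()) for d in eyes.cut_out("tin_new",p)]
    print(n,[(round(s,2),c,a) for s,c,a in tins[n]])
def pick(n,px): return min(tins[n],key=lambda t:np.linalg.norm(t[1]-px))[1]
a,b=pick("scene",[240,350]),pick("top",[237,160])
f=lambda v:np.r_[cen(P["scene"],np.array([v[0],v[1],0]),I,40)-a,cen(P["top"],np.array([v[0],v[1],0]),I,40)-b]
s=least_squares(f,[425,330]);print("tin",s.x,s.fun)
for n,px in(("scene",a),("top",b)): # each alone
    print(n,least_squares(lambda v:cen(P[n],np.array([v[0],v[1],0]),I,40)-px,[425,330]).x)
lt={n:[d["centre"] for d in eyes.spot_point("lane_top",P[n])][0] for n in P}
gs={n:[d["centre"] for d in eyes.spot_point("gate_slot",P[n])][0] for n in P}
print(lt,gs)
X=tri([(P[n],lt[n]) for n in P]);Y=tri([(P[n],gs[n]) for n in P]);print("lt",X,"gs",Y,np.linalg.norm(X-Y),np.arcsin((X-Y)[2]/np.linalg.norm(X-Y)))
fr={"scene":[165,235],"top":[211,299]};se={"scene":[171,250],"top":[211,276]}
def rk(v):
    R=Rn.from_euler("xyz",[.25,0,v[3]]).as_matrix();return v[:3],R
def g(v,full=0):
    o,R=rk(v);e=[]
    for n,p in P.items():
        e+=[.5*(proj(p,o+R@[0,370,0])-lt[n]),.5*(proj(p,o+R@[0,55,0])-gs[n])]
        for y,q in((v[4],fr),(v[5],se)): e.append(cen(p,o+R@[0,y,0],R,40)-pick(n,q[n]))
    return np.concatenate(e)
s=least_squares(g,[520,-240,20,0,140,217]);print("rack",s.x[:3],round(s.x[3],4),s.x[4:]);print(s.fun)
o,R=rk(s.x);print("lane top",o+R@[0,370,0])
c=P["scene"]["pixels"][215:285,300:390,::-1];cv2.imwrite("pics/c3.png",cv2.resize(c,None,fx=6,fy=6,interpolation=2))
E
```

```text
scene [(0.94, array([266.8, 365.6]), np.int64(394)), (0.79, array([239.5, 349.5]), np.int64(351)), (0.61, array([225.4, 320.6]), np.int64(342)), (0.22, array([166.7, 235. ]), np.int64(162))]
top [(0.75, array([219.6, 131.1]), np.int64(260)), (0.72, array([234.7, 159.8]), np.int64(268)), (0.61, array([228.7, 190.1]), np.int64(205)), (0.38, array([186.1, 315.5]), np.int64(278))]
tin [430.6 330. ] [ 0.2 -0.1  0.2  0.1]
scene [429.2 329.4]
top [431.2 330.3]
{'scene': [189.4, 282.6], 'top': [216.0, 220.5]} {'scene': [169.0, 218.7], 'top': [208.5, 318.5]}
lt [502.3 118.2 128.5] gs [ 530.8 -186.1   49.8] 315.65666458098485 0.25210261997664357
rack [ 585.8 -247.4   54.9] 0.2284 [119.3 122.9]
[ -3.4  -1.   -0.2  -5.   -0.5 -14.8  -0.3 -14.1  -1.2   3.3  -7.5   2.7
  10.5  -7.5  10.7  -8.6]
lane top [504.6 101.8 146.5]
```

View pics/c3.png

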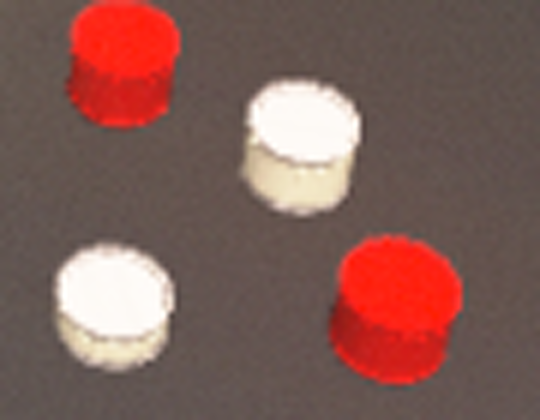

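The crop shows the tall white tin at scene pixel (350,240), clearly taller than the flat tin (319,266) and with the two red ones either side. Next I'll refine the rack pose from its outline.

```bash
cat > r.py <<'E'
from h import *
np.set_printoptions(precision=2,suppress=True)
P={n:eyes.read_camera(n) for n in("scene","top")}
p=P["top"];g=p["pixels"].astype(float).min(2)
g=cv2.GaussianBlur(g,(0,0),.6)
def cross(v,i0,up):   # subpixel half-level crossing
    t=120
    for i in range(i0,i0+14*up,up):
        if v[i]>=t>v[i+up]: return i+up*(v[i]-t)/(v[i]-v[i+up])
    return np.nan
cols=np.arange(228,312,4)
near=[cross(g[:,c],216,1) for c in cols];far=[cross(g[:,c],185,-1) for c in cols]
rows=np.arange(184,222,3);end=[cross(g[r],240,-1) for r in rows]
print(np.array(near),np.array(far),np.array(end),g[195,215:235])
lt={n:eyes.spot_point("lane_top",P[n])[0]["centre"] for n in P};gs={n:eyes.spot_point("gate_slot",P[n])[0]["centre"] for n in P}
def dist(p,A,B,pts):
    a,b=proj(p,A),proj(p,B);d=(b-a)/np.linalg.norm(b-a);w=np.array(pts)-a
    return w[:,0]*d[1]-w[:,1]*d[0]
def f(v):
    R=Rn.from_euler("xyz",[.25,0,v[3]]).as_matrix();w=lambda *q:v[:3]+R@np.array(q,float);e=[]
    N=[q for q in zip(near,cols) if q[0]==q[0]];F=[q for q in zip(far,cols) if q[0]==q[0]];T=[q for q in zip(rows,end) if q[1]==q[1]]
    e+=[dist(p,w(-34,0,14),w(-34,370,14),N),dist(p,w(108,0,14),w(108,370,14),F),dist(p,w(-31,370,0),w(105,370,0),T)]
    for n in P: e+=[.6*(proj(P[n],w(0,370,0))-lt[n]),.6*(proj(P[n],w(0,55,0))-gs[n])]
    return np.concatenate(e)
s=least_squares(f,[525,-240,36,.03],loss="soft_l1");print(s.x,s.fun)
np.save("rack.npy",s.x);R=Rn.from_euler("xyz",[.25,0,s.x[3]]).as_matrix();w=lambda *q:s.x[:3]+R@np.array(q,float)
print("top",w(0,370,0),"y140",w(0,140,40),"y217",w(0,217,40))
out=[]
for n in P:
    im=cv2.resize(P[n]["pixels"][:,:,::-1],None,fx=4,fy=4,interpolation=2)
    L=[[(x,y,z) for x,y in((-34,0),(-34,370),(108,370),(108,0),(-34,0))] for z in(0,14)]+[[(x,0,0),(x,370,0)] for x in(-31,31,43)]
    L+=[[(0,y,40) for y in(140,217)]]
    for l in L: cv2.polylines(im,[np.array([(proj(P[n],w(*q))[::-1]*4+1.5) for q in l]).astype(np.int32).reshape(-1,1,2)],False,(0,0,255),1)
    r,c=(proj(P[n],w(37,200,0))*4).astype(int);out.append(im[r-210:r+210,c-300:c+300])
cv2.imwrite("pics/ov.png",cv2.resize(np.vstack(out),(428,600),interpolation=3))
cv2.imwrite("pics/ovs.png",out[0])
E
python3 r.py
```

```text
[225.98 225.9  225.5  225.23 224.9  224.9  224.58 224.27 223.91 223.98
 223.66 223.32 223.09 223.02 222.74 222.38 221.98 222.03 221.76 221.45
 221.22] [176.86 176.78 176.76 176.8  176.87 176.59 176.6  176.36 176.2  176.09
 175.72 175.75 175.83 175.76 175.78 175.52 175.47 175.15 175.1  174.92
 174.72] [nan nan nan nan nan nan nan nan nan nan nan nan nan] [ 51.89  49.57  50.45  51.75  52.64  63.58 102.75 163.33 212.92 227.82
 230.11 229.39 229.28 230.19 230.24 230.27 230.1  229.47 228.4  228.7 ]Traceback (most recent call last):
  File "r.py", line 25, in <module>
    s=least_squares(f,[525,-240,36,.03],loss="soft_l1");print(s.x,s.fun)
    return func(*args, **kwargs)
    vector_fun = VectorFunction(
        fun_wrapped,
    ...<6 lines>...
        workers=workers
    )
    self._update_fun()
    ~~~~~~~~~~~~~~~~^^
    self.f = self.fun_wrapped(xp_copy(self.x))
             ~~~~~~~~~~~~~~~~^^^^^^^^^^^^^^^^^
    return np.atleast_1d(self.fun(x))
                         ~~~~~~~~^^^
    return self.f(x, *self.args, **self.kwargs)
           ~~~~~~^^^^^^^^^^^^^^^^^^^^^^^^^^^^^^
  File "r.py", line 22, in f
    e+=[dist(p,w(-34,0,14),w(-34,370,14),N),dist(p,w(108,0,14),w(108,370,14),F),dist(p,w(-31,370,0),w(105,370,0),T)]
                                                                                ~~~~^^^^^^^^^^^^^^^^^^^^^^^^^^^^^^^
  File "r.py", line 17, in dist
    a,b=proj(p,A),proj(p,B);d=(b-a)/np.linalg.norm(b-a);w=np.array(pts)-a
                                                          ~~~~~~~~~~~~~^~
ValueError: operands could not be broadcast together with shapes (0,) (2,)
```

```bash
sed -i 's/cross(g\[r\],240,-1)/cross(g[r],230,-1)/' r.py; python3 r.py
```

```text
[226.   225.9  225.49 225.23 224.94 224.92 224.58 224.3  223.93 223.99
 223.64 223.29 223.09 223.   222.73 222.35 221.98 222.05 221.78 221.45
 221.27] [176.86 176.79 176.77 176.79 176.87 176.58 176.6  176.36 176.15 176.09
 175.76 175.73 175.85 175.78 175.79 175.53 175.46 175.17 175.11 174.93
 174.69] [220.73 221.02 221.08 221.3  221.35 221.56 223.89 221.85 222.01 222.08
 222.29 222.37 222.45] [ 51.97  50.37  49.71  51.8   52.8   64.   101.6  162.77 212.44 227.53
 229.58 229.69 228.95 229.58 230.24 230.26 229.44 229.   228.86 227.51]Traceback (most recent call last):
  File "r.py", line 15, in <module>
    lt={n:eyes.spot_point("lane_top",P[n])[0]["centre"] for n in P};gs={n:eyes.spot_point("gate_slot",P[n])[0]["centre"] for n in P}
          ~~~~~~~~~~~~~~~~~~~~~~~~~~~~~~~~^^^
IndexError: list index out of range
```

```bash
sed -i 's/^lt=.*/lt=dict(scene=[190,281.4],top=[216.7,222]);gs=dict(scene=[169.2,219.5],top=[208.1,319.3])/' r.py; python3 r.py | tail -n +7
```

```text
229.64 229.09 229.25 229.83 229.88 230.08 230.44 229.99 229.19 228.09]
[ 528.23 -240.74   42.73    0.07] [-0.17 -0.33 -0.21 -0.18 -0.11 -0.36 -0.26 -0.21 -0.12 -0.46 -0.35 -0.27
 -0.28 -0.44 -0.42 -0.3  -0.17 -0.46 -0.46 -0.38 -0.44  0.51  0.51  0.38
  0.23  0.07  0.24  0.06  0.23  0.31  0.26  0.49  0.4   0.19  0.15  0.04
  0.15  0.09  0.3   0.23  0.29  0.39 -0.14  0.01 -0.05 -0.01 -0.09 -0.02
  2.16 -0.07 -0.02 -0.11 -0.05 -0.13 -0.2  -1.45  1.92 -1.46  1.09 -1.36
  0.22  0.61  0.73]
top [502.03 116.8  134.27] y140 [ 519.04 -115.32  116.12] y217 [513.59 -40.92 135.17]
```

View pics/ovs.png

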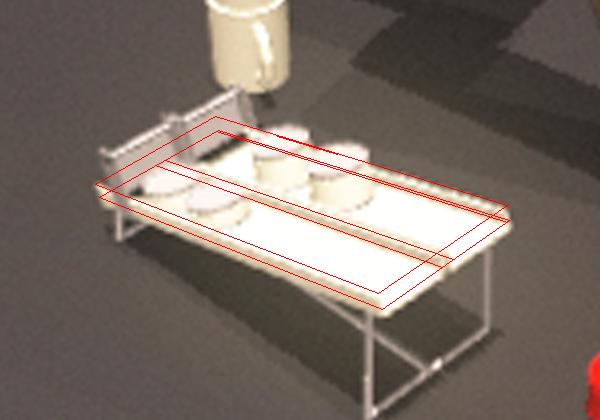

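```bash
python3 - <<'E'
s=open("r.py").read()
s=s.replace("def dist(","""gS=cv2.GaussianBlur(P["scene"]["pixels"].astype(float).min(2),(0,0),.6)
o0=np.array([165,250])  # filled below
def crossT(v,i0,up,t):
    for i in range(i0,i0+25*up,up):
        if v[i]>=t>v[i+up]: return i+up*(v[i]-t)/(v[i]-v[i+up])
    return np.nan
sc=np.arange(228,260,3);sfar=[crossT(gS[:,c],int(np.interp(c,[200,266],[172,203]))-3,1,150) for c in sc]
nc=np.arange(266,288,2);snear=[crossT(gS[:,c],int(np.interp(c,[266,294],[172,182]))+5,-1,150) for c in nc]
def dist(""",1)
s=s.replace("for n in P: e+=[.6*","e+=[dist(P['scene'],w(108,0,-1),w(108,370,-1),[q for q in zip(sfar,sc) if q[0]==q[0]]),dist(P['scene'],w(-34,0,14),w(-34,370,14),[q for q in zip(snear,nc) if q[0]==q[0]])]\n    for n in P: e+=[.2*").replace(")-lt[n]),.6*",")-lt[n]),.2*")
s=s.replace("s=least_squares","print(np.array(sfar),np.array(snear));s=least_squares")
open("r.py","w").write(s)
E
python3 r.py | tail -n +9
```

```text
205.26] [171.52 171.98 172.73 173.61 174.2  174.84 175.07 175.96 176.62 177.04
 177.87]
[ 528.08 -240.47   39.88    0.07] [-0.32 -0.47 -0.3  -0.3  -0.22 -0.46 -0.38 -0.33 -0.17 -0.52 -0.41 -0.32
 -0.36 -0.53 -0.48 -0.36 -0.23 -0.51 -0.51 -0.42 -0.46  0.53  0.5   0.42
  0.26  0.09  0.26  0.11  0.26  0.36  0.34  0.56  0.46  0.28  0.19  0.13
  0.24  0.17  0.4   0.35  0.38  0.52 -0.17 -0.01 -0.08 -0.03 -0.12 -0.04
  2.1  -0.07 -0.02 -0.1  -0.05 -0.12 -0.14  0.27  0.07  0.11  0.41  0.72
  0.98  0.35  0.17  0.07 -0.05  0.25 -0.25 -0.39 -0.26  0.   -0.02  0.
 -0.35 -0.09 -0.04 -0.22 -0.01 -0.32  0.63 -0.36  0.39 -0.47  0.07  0.21
  0.19]
top [502.32 117.1  131.42] y140 [ 519.04 -115.05  113.27] y217 [513.68 -40.63 132.32]
```

View pics/ovs.png

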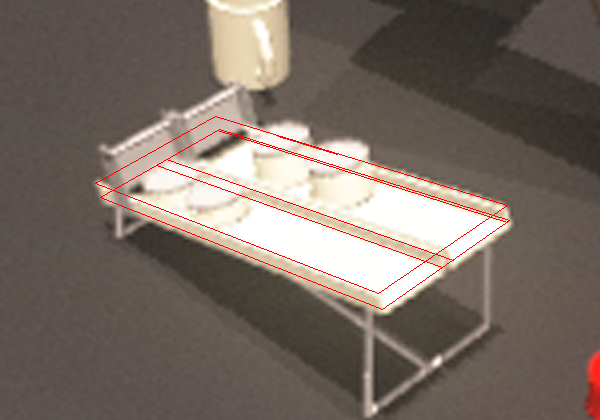

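```bash
python3 - <<'E'
from h import *
s=env.state();print({k:np.round(s[k],3) for k in("t","eef_pos","tcp_rot","ft_force","opening")},env.pinch_z,np.load("rack.npy"))
print(Rn.from_euler("xyz",s["tcp_rot"]).as_matrix().round(3))
E
```

```text
{'t': np.float64(1.75), 'eef_pos': array([ 243.299, -575.723,  193.857]), 'tcp_rot': array([3.142, 0.   , 0.4  ]), 'ft_force': array([-0.285, -0.325,  0.578]), 'opening': np.float64(1.0)} -18.8 [ 5.28080286e+02 -2.40474232e+02  3.98818393e+01  7.19205752e-02]
[[ 0.921  0.389  0.   ]
 [ 0.389 -0.921 -0.   ]
 [-0.     0.    -1.   ]]
```

```bash
cat > plan.py <<'E'
import sys,json
from h import *
# args: x,y,z,n[,yaw_target] waypoints from the state: prints per-row tool shift (units of 60 mm) and turn
def plan(wps,p=None,yaw=None):
    s=env.state();p=np.array(s["eef_pos"]) if p is None else p;yaw=s["tcp_rot"][2] if yaw is None else yaw
    for *X,n,turns in wps:
        d=(np.array(X)-p)/n
        for i in range(n):
            R=np.array([[np.cos(yaw),np.sin(yaw),0],[np.sin(yaw),-np.cos(yaw),0],[0,0,-1]])
            print([list((R.T@d/60).round(3)),turns/n,-1]);yaw-=np.radians(5)*turns/n
        p=np.array(X,float)
    print("yaw",yaw)
if __name__=="__main__": plan(json.loads(sys.argv[1]))
E
python3 plan.py '[[560,-200,280,10,-10],[520,100,280,6,-4.25],[431,330,150,6,0]]'
```

```text
[[np.float64(0.73), np.float64(-0.371), np.float64(-0.144)], -1.0, -1]
[[np.float64(0.76), np.float64(-0.306), np.float64(-0.144)], -1.0, -1]
[[np.float64(0.783), np.float64(-0.239), np.float64(-0.144)], -1.0, -1]
[[np.float64(0.801), np.float64(-0.17), np.float64(-0.144)], -1.0, -1]
[[np.float64(0.813), np.float64(-0.099), np.float64(-0.144)], -1.0, -1]
[[np.float64(0.819), np.float64(-0.028), np.float64(-0.144)], -1.0, -1]
[[np.float64(0.818), np.float64(0.043), np.float64(-0.144)], -1.0, -1]
[[np.float64(0.811), np.float64(0.115), np.float64(-0.144)], -1.0, -1]
[[np.float64(0.798), np.float64(0.185), np.float64(-0.144)], -1.0, -1]
[[np.float64(0.779), np.float64(0.254), np.float64(-0.144)], -1.0, -1]
[[np.float64(0.764), np.float64(-0.351), np.float64(0.0)], -0.7083333333333334, -1]
[[np.float64(0.784), np.float64(-0.303), np.float64(0.0)], -0.7083333333333334, -1]
[[np.float64(0.801), np.float64(-0.254), np.float64(0.0)], -0.7083333333333334, -1]
[[np.float64(0.816), np.float64(-0.204), np.float64(0.0)], -0.7083333333333334, -1]
[[np.float64(0.827), np.float64(-0.153), np.float64(0.0)], -0.7083333333333334, -1]
[[np.float64(0.834), np.float64(-0.102), np.float64(0.0)], -0.7083333333333334, -1]
[[np.float64(0.655), np.float64(-0.2), np.float64(0.361)], 0.0, -1]
[[np.float64(0.655), np.float64(-0.2), np.float64(0.361)], 0.0, -1]
[[np.float64(0.655), np.float64(-0.2), np.float64(0.361)], 0.0, -1]
[[np.float64(0.655), np.float64(-0.2), np.float64(0.361)], 0.0, -1]
[[np.float64(0.655), np.float64(-0.2), np.float64(0.361)], 0.0, -1]
[[np.float64(0.655), np.float64(-0.2), np.float64(0.361)], 0.0, -1]
yaw 1.6433976936684689
```

```bash
python3 -m inch '[[[0.73,-0.37,-0.15],-1,-1],[[0.76,-0.31,-0.15],-1,-1],[[0.78,-0.24,-0.15],-1,-1],[[0.8,-0.17,-0.15],-1,-1],[[0.81,-0.1,-0.15],-1,-1],[[0.82,-0.03,-0.15],-1,-1],[[0.82,0.04,-0.15],-1,-1],[[0.81,0.12,-0.15],-1,-1],[[0.8,0.19,-0.15],-1,-1],[[0.78,0.25,-0.15],-1,-1]]' && python3 plan.py '[[520,100,280,8,-4.25],[431,330,220,7,0]]'; python3 - <<'E'
from h import *
p=eyes.read_camera("wrist");cv2.imwrite("pics/w1.png",p["pixels"][:,:,::-1])
E
```

```text
t: 3.0
eef_pos: [560.8, -198.4, 284.3]
tcp_rot: [3.141, 0.0, 1.275]
ft_force: [1.0, 0.4, -0.3]
opening: 1.001
grip_force: 0.0
[[np.float64(0.57), np.float64(-0.262), np.float64(0.009)], -0.53125, -1]
[[np.float64(0.582), np.float64(-0.236), np.float64(0.009)], -0.53125, -1]
[[np.float64(0.592), np.float64(-0.208), np.float64(0.009)], -0.53125, -1]
[[np.float64(0.601), np.float64(-0.181), np.float64(0.009)], -0.53125, -1]
[[np.float64(0.609), np.float64(-0.153), np.float64(0.009)], -0.53125, -1]
[[np.float64(0.615), np.float64(-0.124), np.float64(0.009)], -0.53125, -1]
[[np.float64(0.62), np.float64(-0.096), np.float64(0.009)], -0.53125, -1]
[[np.float64(0.624), np.float64(-0.067), np.float64(0.009)], -0.53125, -1]
[[np.float64(0.562), np.float64(-0.17), np.float64(0.143)], 0.0, -1]
[[np.float64(0.562), np.float64(-0.17), np.float64(0.143)], 0.0, -1]
[[np.float64(0.562), np.float64(-0.17), np.float64(0.143)], 0.0, -1]
[[np.float64(0.562), np.float64(-0.17), np.float64(0.143)], 0.0, -1]
[[np.float64(0.562), np.float64(-0.17), np.float64(0.143)], 0.0, -1]
[[np.float64(0.562), np.float64(-0.17), np.float64(0.143)], 0.0, -1]
[[np.float64(0.562), np.float64(-0.17), np.float64(0.143)], 0.0, -1]
yaw 1.6462392559687453
```

View pics/w1.png

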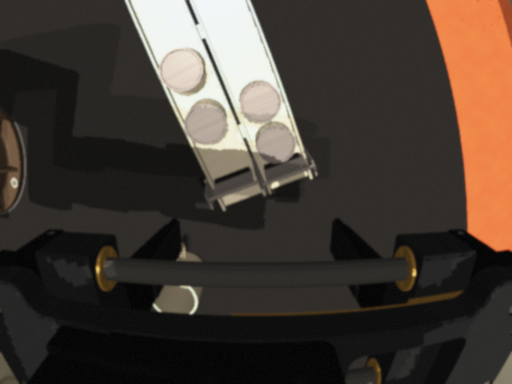

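```bash
cat >> h.py <<'E'
def projf(p,X):
    E=np.array(p["extrinsics"]); X=E[:3,:3]@np.asarray(X,float)+E[:3,3]
    rho=np.hypot(X[0],X[1]);th=np.arctan2(rho,X[2]);return np.array([p["cy"]+p["fy"]*th*X[1]/rho,p["cx"]+p["fx"]*th*X[0]/rho])
def rackw(v):
    R=Rn.from_euler("xyz",[.25,0,v[3]]).as_matrix();return (lambda *q:np.array(v[:3])+R@np.array(q,float)),R
def overlay(p,v,L,box,fn,k=4,pr=projf):
    w,R=rackw(v);im=cv2.resize(p["pixels"][:,:,::-1],None,fx=k,fy=k,interpolation=2)
    for l,c in L:
        cv2.polylines(im,[np.array([(pr(p,w(*q))[::-1]+.5)*k for q in l]).round().astype(np.int32).reshape(-1,1,2)],False,c,1)
    r0,r1,c0,c1=[b*k for b in box];cv2.imwrite(fn,im[r0:r1,c0:c1])
E
python3 - <<'E'
from h import *
p=eyes.read_camera("wrist");v=np.load("rack.npy")
r,b,g=(0,0,255),(255,0,0),(0,160,0)
L=[([(x,y,14) for y in range(0,300,20)],r) for x in(-34,34,40,108)]
L+=[([(-31,y,0),(31,y,0)],g if y==50 else b) for y in(30,50,80)]
L+=[([(27*np.cos(t),y+27*np.sin(t),40) for t in np.linspace(0,6.3,40)],r) for y in(140,217)]
overlay(p,v,L,(40,220,130,330),"pics/w2.png")
print([(d["score"],d["centre"]) for n in("flap",) for d in eyes.boxes_of(n,p)])
E
```

```text
[(0.9, [184.3, 231.5])]
```

View pics/w2.png

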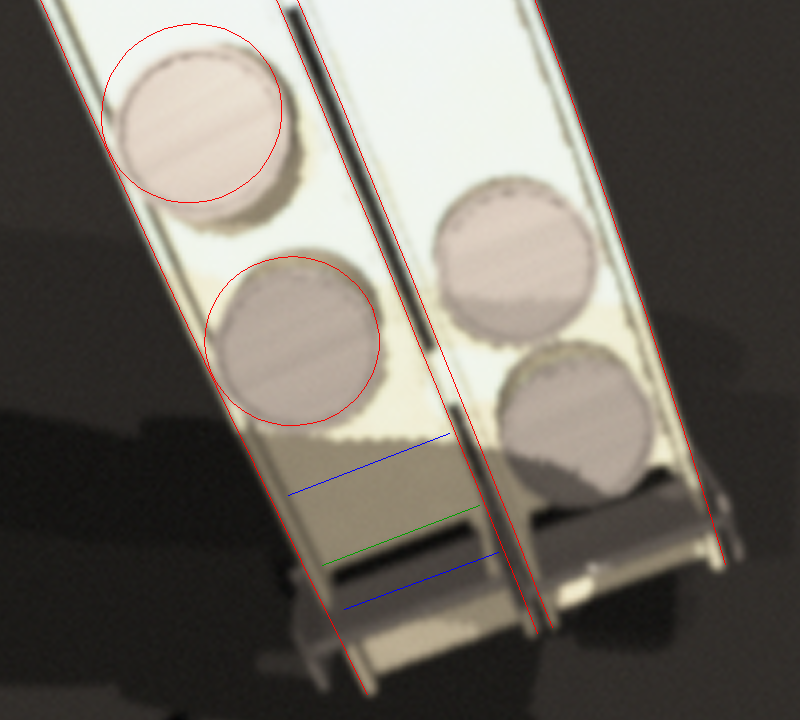

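```bash
python3 -m inch '[[[0.57,-0.26,0],-0.55,-1],[[0.58,-0.24,0],-0.55,-1],[[0.59,-0.21,0],-0.55,-1],[[0.6,-0.18,0],-0.55,-1],[[0.61,-0.15,0],-0.55,-1],[[0.62,-0.12,0],-0.5,-1],[[0.62,-0.1,0],-0.5,-1],[[0.62,-0.07,0],-0.5,-1],[[0.56,-0.17,0.14],0,-1],[[0.56,-0.17,0.14],0,-1]]'; python3 plan.py '[[431,330,150,6,0],[431,330,100,1,0]]'
```

```text
t: 4.4
eef_pos: [492.7, 163.9, 266.6]
tcp_rot: [-3.141, 0.0, 1.641]
ft_force: [-0.1, -0.5, 0.0]
opening: 1.003
grip_force: 0.0
[[np.float64(0.472), np.float64(-0.139), np.float64(0.324)], 0.0, -1]
[[np.float64(0.472), np.float64(-0.139), np.float64(0.324)], 0.0, -1]
[[np.float64(0.472), np.float64(-0.139), np.float64(0.324)], 0.0, -1]
[[np.float64(0.472), np.float64(-0.139), np.float64(0.324)], 0.0, -1]
[[np.float64(0.472), np.float64(-0.139), np.float64(0.324)], 0.0, -1]
[[np.float64(0.472), np.float64(-0.139), np.float64(0.324)], 0.0, -1]
[[np.float64(0.0), np.float64(0.0), np.float64(0.833)], 0.0, -1]
yaw 1.641420352052557
```

The wrist picture fits the rack model well: the lane walls lie within about 1 mm of the red lines. The front tin is at rack y≈140 and the second at ≈212. The near flap's black bumper is at crop (335–480, 530–580), a little downhill of y=50. Now to the tin.

```bash
python3 -m inch '[[[0.47,-0.14,0.32],0,-1],[[0.47,-0.14,0.32],0,-1],[[0.47,-0.14,0.32],0,-1],[[0.47,-0.14,0.32],0,-1],[[0.47,-0.14,0.32],0,-1],[[0.47,-0.14,0.32],0,-1],[[0,0,0.4],0,-1],[[0,0,0.4],0,-1],[[0,0,0],0,-1],[[0,0,0],0,-1]]'; python3 - <<'E'
from h import *
np.set_printoptions(precision=2,suppress=True)
from plan import plan
p=eyes.read_camera("wrist");cv2.imwrite("pics/w3.png",p["pixels"][:,:,::-1])
T=np.array([430.6,330,0])
pr=projf(p,T+[0,0,40]);print("lid px",pr)
for d in eyes.cut_out("tin_new",p): print(d["score"],mc(d["mask"]),d["mask"].sum())
print("exp",cen(p,T,np.eye(3),40,projf))
P={n:eyes.read_camera(n) for n in("top",)}
plan([[430.6,330,16,4,0]])
E
```

```text
t: 5.65
eef_pos: [431.3, 328.7, 104.6]
tcp_rot: [3.141, -0.0, 1.642]
ft_force: [0.3, -0.1, -0.1]
opening: 0.999
grip_force: 0.0
lid px [197.96 255.21]
0.84 [194.25 256.03] 3046
0.74 [292.92 269.34] 1258
0.65 [ 96.25 317.9 ] 3060
exp [194.32 255.21]
[[np.float64(0.004), np.float64(-0.002), np.float64(0.37)], 0.0, -1]
[[np.float64(0.004), np.float64(-0.002), np.float64(0.37)], 0.0, -1]
[[np.float64(0.004), np.float64(-0.002), np.float64(0.37)], 0.0, -1]
[[np.float64(0.004), np.float64(-0.002), np.float64(0.37)], 0.0, -1]
yaw 1.6428163290293467
```

View pics/w3.png

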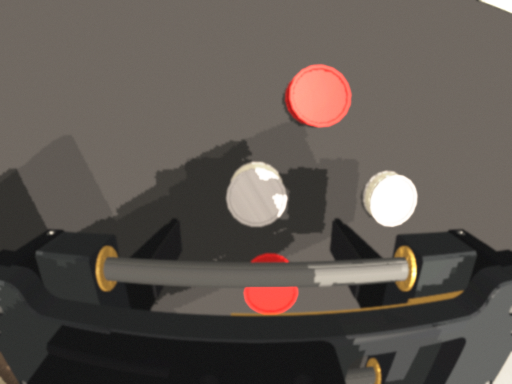

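The white tall tin sits at wrist pixel (256,194), midway between the fingers, with reds at (318,96) and (270,292) and the flat tin at (390,198). This agrees with the estimate to better than 1 px.

```bash
python3 -m inch '[[[0,0,0.37],0,-1],[[0,0,0.37],0,-1],[[0,0,0.37],0,-1],[[0.02,-0.01,0.37],0,-1],[[0,0,0],0,1],[[0,0,0],0,1],[[0,0,0],0,1],[[0,0,0],0,1],[[0,0,0],0,1],[[0,0,0],0,1]]'; python3 - <<'E'
from h import *
from plan import plan
w,R=rackw(np.load("rack.npy"));t=w(0,318,0);print("floor",t)
s=env.state();p=np.array(s["eef_pos"])
plan([[p[0],p[1],240,5,0],[t[0],t[1],240,6,0]])
E
```

```text
t: 7.05
eef_pos: [430.4, 330.4, 15.4]
tcp_rot: [3.141, -0.0, 1.643]
ft_force: [0.4, -1.4, 5.6]
opening: 0.556
grip_force: 30.0
floor [505.93963748  66.84339063 118.5562983 ]
[[np.float64(0.0), np.float64(0.0), np.float64(-0.749)], 0.0, -1]
[[np.float64(0.0), np.float64(0.0), np.float64(-0.749)], 0.0, -1]
[[np.float64(0.0), np.float64(0.0), np.float64(-0.749)], 0.0, -1]
[[np.float64(0.0), np.float64(0.0), np.float64(-0.749)], 0.0, -1]
[[np.float64(0.0), np.float64(0.0), np.float64(-0.749)], 0.0, -1]
[[np.float64(-0.745), np.float64(0.156), np.float64(0.0)], 0.0, -1]
[[np.float64(-0.745), np.float64(0.156), np.float64(0.0)], 0.0, -1]
[[np.float64(-0.745), np.float64(0.156), np.float64(0.0)], 0.0, -1]
[[np.float64(-0.745), np.float64(0.156), np.float64(0.0)], 0.0, -1]
[[np.float64(-0.745), np.float64(0.156), np.float64(0.0)], 0.0, -1]
[[np.float64(-0.745), np.float64(0.156), np.float64(0.0)], 0.0, -1]
yaw 1.643450037108118
```

```bash
python3 -m inch '[[[0,0,-0.5],0,1],[[0,0,-0.75],0,1],[[0,0,-0.75],0,1],[[0,0,-0.75],0,1],[[-0.3,0.06,-0.75],0,1],[[-0.75,0.16,-0.2],0,1],[[-0.75,0.16,0],0,1],[[-0.75,0.16,0],0,1],[[-0.75,0.16,0],0,1],[[-0.75,0.16,0],0,1]]'; python3 - <<'E'
from h import *
np.set_printoptions(precision=1,suppress=True)
from plan import plan
v=np.load("rack.npy");w,R=rackw(v);t=w(0,318,0)
plan([[t[0]+.5,t[1],170,5,0]])
p=eyes.read_camera("wrist");r,b,g=(0,0,255),(255,0,0),(0,160,0)
L=[([(x,y,14) for y in range(0,371,10)],r) for x in(-34,-31,31,34,40,108)]+[([(-31,370,0),(31,370,0)],r)]
k=2;box=(0,300,60,460)
overlay(p,v,L,box,"pics/w4.png",k)
E
```

```text
t: 8.3
eef_pos: [499.1, 90.2, 236.8]
tcp_rot: [-3.141, 0.0, 1.643]
ft_force: [1.5, 0.2, -2.3]
opening: 0.554
grip_force: 30.0
[[np.float64(-0.079), np.float64(0.019), np.float64(0.223)], 0.0, -1]
[[np.float64(-0.079), np.float64(0.019), np.float64(0.223)], 0.0, -1]
[[np.float64(-0.079), np.float64(0.019), np.float64(0.223)], 0.0, -1]
[[np.float64(-0.079), np.float64(0.019), np.float64(0.223)], 0.0, -1]
[[np.float64(-0.079), np.float64(0.019), np.float64(0.223)], 0.0, -1]
yaw 1.6433813129323336
```

View pics/w4.png

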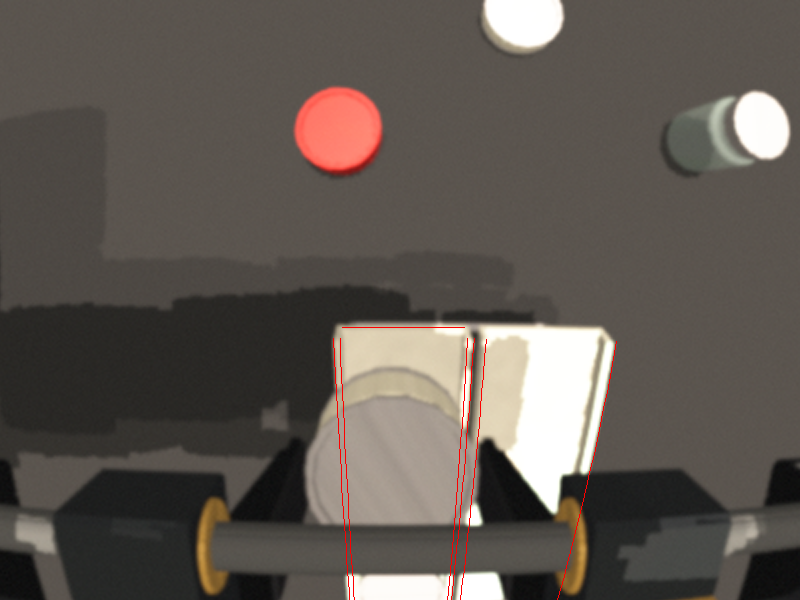

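Overlay at the upper end agrees with the picture: near corner at crop (336,327), divider at (474,340). The tin is held level between the pads, so I'll lower it over the lane.

```bash
python3 -m inch '[[[-0.08,0.02,0.22],0,1],[[-0.08,0.02,0.22],0,1],[[-0.08,0.02,0.22],0,1],[[-0.08,0.02,0.22],0,1],[[-0.08,0.02,0.22],0,1],[[0,0,0.16],0,1],[[0,0,0.16],0,1],[[0,0,0.04],0,1],[[0,0,0],0,1],[[0,0,0],0,1]]'
```

```text
t: 9.6
eef_pos: [507.0, 68.2, 149.7]
tcp_rot: [3.141, 0.0, 1.643]
ft_force: [1.1, -0.3, -0.9]
opening: 0.551
grip_force: 30.0
```

```bash
python3 -m inch '[[[0,0,0.01],0,1],[[0,0,0.01],0,1],[[0,0,0.01],0,1],[[0,0,0.01],0,1],[[0,0,0.01],0,1],[[0,0,0.01],0,1],[[0,0,0.01],0,1],[[0,0,0.01],0,1],[[0,0,0],0,1],[[0,0,0],0,1]]'
```

```text
t: 10.85
eef_pos: [506.9, 68.1, 144.6]
tcp_rot: [3.142, 0.0, 1.643]
ft_force: [-0.4, -0.0, -1.2]
opening: 0.553
grip_force: 30.0
```

```bash
python3 -m inch '[[[0,0,0.01],0,1],[[0,0,0.01],0,1],[[0,0,0.01],0,1],[[0,0,0.01],0,1],[[0,0,0.01],0,1],[[0,0,0.01],0,1],[[0,0,0.01],0,1],[[0,0,0],0,1],[[0,0,0],0,1],[[0,0,0],0,1]]'
```

```text
t: 12.1
eef_pos: [506.9, 68.1, 140.4]
tcp_rot: [3.141, 0.0, 1.643]
ft_force: [-1.2, -0.0, -0.1]
opening: 0.553
grip_force: 30.0
```

```bash
python3 -m inch '[[[0,0,0.01],0,1],[[0,0,0.01],0,1],[[0,0,0.01],0,1],[[0,0,0.01],0,1],[[0,0,0.01],0,1],[[0,0,0],0,1],[[0,0,0],0,1],[[0,0,0],0,1],[[0,0,0],0,1],[[0,0,0],0,1]]'
```

```text
t: 13.35
eef_pos: [506.9, 68.1, 137.4]
tcp_rot: [3.142, 0.0, 1.643]
ft_force: [-0.3, 0.2, -0.8]
opening: 0.556
grip_force: 30.0
```

```bash
python3 - <<'E'
from h import *
w=eyes.read_camera("wrist");s=eyes.read_camera("scene");np.save("wp.npy",w,allow_pickle=True)
a=cv2.resize(w["pixels"][130:290,160:340,::-1],(400,356),interpolation=2)
b=cv2.resize(s["pixels"][150:220,225:305,::-1],(400,350),interpolation=2)
cv2.imwrite("pics/m5.png",np.hstack([a[:350],b]))
E
```

```text
(no output)
```

View pics/m5.png

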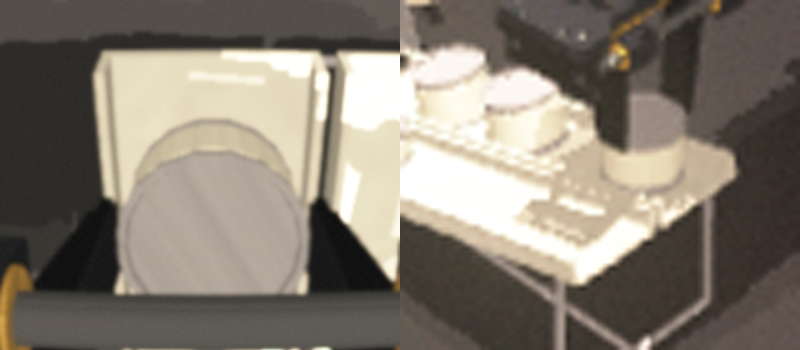

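The tin is still upright, centred in the lane (crop x≈213 between the walls at 105 and 322), and close to the floor but not clearly resting. I'll keep lowering by feel.

```bash
python3 -m inch '[[[0,0,0.01],0,1],[[0,0,0.01],0,1],[[0,0,0.01],0,1],[[0,0,0.01],0,1],[[0,0,0],0,1],[[0,0,0],0,1],[[0,0,0],0,1],[[0,0,0],0,1],[[0,0,0],0,1],[[0,0,0],0,1]]'
```

```text
t: 14.7
eef_pos: [507.0, 67.6, 135.6]
tcp_rot: [3.141, 0.001, 1.644]
ft_force: [-2.4, -5.4, 7.6]
opening: 0.551
grip_force: 30.0
```

```bash
python3 -m inch '[[[0,0,0],0,0.6],[[0,0,0],0,0.2],[[0,0,0],0,-0.1],[[0,0,0],0,-0.15],[[0,0,0],0,-0.2],[[0,0,0],0,-0.3],[[0,0,0],0,-0.4],[[0,0,0],0,-0.5],[[0,0,0],0,-0.5],[[0,0,-0.1],0,-0.5]]'; python3 - <<'E'
from h import *
np.set_printoptions(precision=1,suppress=True)
v=np.load("rack.npy");v[2]-=4.5;np.save("rack2.npy",v);w,R=rackw(v)
p=eyes.read_camera("wrist")
for d in eyes.cut_out("tin_new",p): print(d["score"],mc(d["mask"]),d["mask"].sum())
print({y:cen(p,w(0,y,0),R,40,projf) for y in(300,310,318,326)},"upright",cen(p,w(0,318,7),np.eye(3),40,projf))
E
```

```text
t: 15.95
eef_pos: [506.7, 68.1, 141.0]
tcp_rot: [-3.141, 0.0, 1.643]
ft_force: [0.0, 0.5, 1.1]
opening: 0.747
grip_force: 0.0
0.88 [ 30.2 215.6] 2421
0.72 [226.3 254. ] 5139
{300: array([249.5, 254.9]), 310: array([239.3, 254.9]), 318: array([230.8, 254.9]), 326: array([221.9, 254.9])} upright [232.3 254.8]
```

```bash
python3 - <<'E'
from h import *
from plan import plan
w,R=rackw(np.load("rack2.npy"));a=w(0,363,0);print(a)
s=env.state();p=np.array(s["eef_pos"]);plan([[p[0],p[1],190,2,0],[a[0],a[1],190,2,0],[a[0],a[1],a[2]+11,2,0]])
E
python3 -m inch '[[[0,0,-0.4],0,-0.5],[[0,0,-0.45],0,0],[[0.35,0,0],0,1],[[0.35,0,0],0,1],[[0,0,0],0,1],[[0,0,0],0,1],[[0,0,0],0,1],[[0,0,0],0,1],[[0,0,0],0,1],[[0,0,0],0,1]]'; python3 - <<'E'
from h import *
from plan import plan
w,R=rackw(np.load("rack2.npy"));a=w(0,363,0)
plan([[a[0],a[1],a[2]+11,2,0]])
p=eyes.read_camera("wrist")
for d in eyes.cut_out("tin_new",p): print(d["score"],mc(d["mask"]),d["mask"].sum())
print({y:cen(p,w(0,y,0),R,40,projf) for y in(310,318)})
E
```

```text
[502.80652691 110.33173346 125.18947647]
[[np.float64(0.0), np.float64(0.0), np.float64(-0.403)], 0.0, -1]
[[np.float64(0.0), np.float64(0.0), np.float64(-0.403)], 0.0, -1]
[[np.float64(0.353), np.float64(-0.011), np.float64(0.0)], 0.0, -1]
[[np.float64(0.353), np.float64(-0.011), np.float64(0.0)], 0.0, -1]
[[np.float64(0.0), np.float64(0.0), np.float64(0.448)], 0.0, -1]
[[np.float64(0.0), np.float64(0.0), np.float64(0.448)], 0.0, -1]
yaw 1.643360071123947
t: 17.3
eef_pos: [503.8, 109.9, 192.0]
tcp_rot: [-3.142, 0.0, 1.643]
ft_force: [-0.1, -0.5, -0.4]
opening: 0.003
grip_force: 0.0
[[np.float64(0.004), np.float64(-0.008), np.float64(0.465)], 0.0, -1]
[[np.float64(0.004), np.float64(-0.008), np.float64(0.465)], 0.0, -1]
yaw 1.643222159885937
0.89 [ 74.86020882 220.36020882] 1724
0.66 [214.73641053 303.07168364] 7561
0.58 [227.18037135 251.94960212] 377
{310: array([257.66866286, 254.83923132]), 318: array([251.35572213, 254.83157005])}
```

```bash
python3 -m inch '[[[0,0,0.4],0,1],[[0,0,0.4],0,1],[[0,-0.01,0.13],0,1],[[-0.06,0,0.015],0,1],[[-0.113,0,0.029],0,1],[[-0.113,0,0.029],0,1],[[-0.113,0,0.029],0,1],[[-0.113,0,0.029],0,1],[[-0.113,0,0.029],0,1],[[-0.113,0,0.029],0,1]]'; python3 - <<'E'
from h import *
v=np.load("rack2.npy");w,R=rackw(v);s=env.state();print("tip rack",R.T@(np.array(s["eef_pos"])-v[:3]),np.round(s["ft_force"],2))
E
```

```text
t: 18.65
eef_pos: [506.5, 65.3, 124.8]
tcp_rot: [3.142, 0.0, 1.643]
ft_force: [-0.3, 0.8, 0.3]
opening: 0.002
grip_force: 0.5
tip rack [  0.40570936 319.16813831  10.75956101] [-0.34  0.81  0.28]
```

```bash
python3 -m inch '[[[-0.113,0,0.029],0,1],[[-0.113,0,0.029],0,1],[[-0.113,0,0.029],0,1],[[-0.113,0,0.029],0,1],[[-0.113,0,0.029],0,1],[[-0.113,0,0.029],0,1],[[-0.113,0,0.029],0,1],[[-0.113,0,0.029],0,1],[[-0.113,0,0.029],0,1],[[-0.113,0,0.029],0,1]]'; cat > q.py <<'E'
from h import *
np.set_printoptions(precision=1,suppress=True)
v=np.load("rack2.npy");w,R=rackw(v);F=[]
p=eyes.read_camera("scene")
s=env.state();print("tip rack",R.T@(np.array(s["eef_pos"])-v[:3]),"F rack",R.T@np.array(s["ft_force"]))
for k in("tin_front",):
    for d in eyes.cut_out(k,p):
        c=mc(d["mask"])
        if c[0]<205 and c[1]<290:
            y=least_squares(lambda u:cen(p,w(0,u[0],0),R,40)-c,[150]).x; print(round(d["score"],2),c,y,d["mask"].sum())
E
python3 q.py
```

```text
t: 19.9
eef_pos: [511.4, -2.3, 107.4]
tcp_rot: [-3.142, 0.0, 1.643]
ft_force: [-0.7, 1.7, 1.7]
opening: 0.005
grip_force: 1.0
tip rack [  0.4 248.6  10.6] F rack [-0.2 -0.3  0.5]
0.6 [165.9 227.8] [150.] 123
```

```bash
python3 -m inch '[[[-0.02,0,0.005],0,1],[[-0.02,0,0.005],0,1],[[-0.02,0,0.005],0,1],[[-0.02,0,0.005],0,1],[[-0.02,0,0.005],0,1],[[-0.02,0,0.005],0,1],[[-0.02,0,0.005],0,1],[[-0.02,0,0.005],0,1],[[-0.02,0,0.005],0,1],[[-0.02,0,0.005],0,1]]'; python3 q.py
```

```text
t: 21.25
eef_pos: [512.2, -13.8, 104.5]
tcp_rot: [3.142, 0.0, 1.643]
ft_force: [0.2, 0.6, -0.7]
opening: 0.004
grip_force: 0.4
tip rack [  0.4 237.1  10.7] F rack [-0.8  0.4 -1.5]
0.59 [182.8 242.7] [150.] 1987
0.51 [165.  225.9] [150.] 126
```

```bash
python3 -m inch '[[[-0.01,0,0.0025],0,1],[[-0.01,0,0.0025],0,1],[[-0.01,0,0.0025],0,1],[[-0.01,0,0.0025],0,1],[[-0.01,0,0.0025],0,1],[[-0.01,0,0.0025],0,1],[[-0.01,0,0.0025],0,1],[[-0.01,0,0.0025],0,1],[[-0.01,0,0.0025],0,1],[[-0.01,0,0.0025],0,1]]'; python3 q.py | head -1
```

```text
t: 22.6
eef_pos: [512.6, -19.8, 103.0]
tcp_rot: [3.142, 0.0, 1.643]
ft_force: [0.1, 0.4, -0.5]
opening: 0.004
grip_force: 0.4
tip rack [  0.4 231.   10.7] F rack [ 0.2  1.9 -0.4]
```

```bash
python3 -m inch '[[[-0.007,0,0.0018],0,1],[[-0.007,0,0.0018],0,1],[[-0.007,0,0.0018],0,1],[[-0.007,0,0.0018],0,1],[[-0.007,0,0.0018],0,1],[[-0.007,0,0.0018],0,1],[[-0.007,0,0.0018],0,1],[[-0.007,0,0.0018],0,1],[[-0.007,0,0.0018],0,1],[[-0.007,0,0.0018],0,1]]'; python3 q.py | head -1
```

```text
t: 23.95
eef_pos: [512.9, -24.0, 101.9]
tcp_rot: [-3.142, 0.0, 1.643]
ft_force: [0.2, 0.2, 0.6]
opening: 0.007
grip_force: 0.4
tip rack [  0.5 226.7  10.8] F rack [-0.5  0.2 -0.8]
```

```bash
cat > t.py <<'E'
from h import *
np.set_printoptions(precision=1,suppress=True)
v=np.load("rack2.npy");w,R=rackw(v);ys=np.arange(50,330,1.)
for n in("scene","top","wrist"):
    p=eyes.read_camera(n);pr=projf if n=="wrist" else proj
    C=np.array([cen(p,w(0,y,0),R,40,pr) for y in ys])
    for d in eyes.cut_out("tin_front",p):
        c=mc(d["mask"]);e=np.linalg.norm(C-c,axis=1);i=e.argmin()
        if e[i]<(25 if n=="wrist" else 6): print(n,round(d["score"],2),c,"y",ys[i],"err",e[i],d["mask"].sum())
    if n!="wrist": print("expected mask px",n,{y:C[list(ys).index(y)] for y in(80,134,188)})
E
python3 t.py
```

```text
scene 0.68 [164.5 223.7] y 75.0 err 0.1847236255005191 128
expected mask px scene {80: array([165. , 224.5]), 134: array([168.1, 234.2]), 188: array([171.4, 244.4])}
top 0.67 [210.1 315.5] y 80.0 err 0.656485145573318 251
expected mask px top {80: array([209.4, 315.6]), 134: array([210.3, 299.4]), 188: array([211.1, 282.8])}
```

```bash
python3 -m inch '[[[-0.005,0,0.0012],0,1],[[-0.005,0,0.0012],0,1],[[-0.005,0,0.0013],0,1],[[-0.005,0,0.0013],0,1],[[-0.005,0,0.0012],0,1],[[-0.005,0,0.0013],0,1],[[-0.005,0,0.0012],0,1],[[-0.005,0,0.0013],0,1],[[0,0,0],0,1],[[0,0,0],0,1]]'; python3 q.py | head -1
```

```text
t: 25.6
eef_pos: [513.1, -26.4, 101.3]
tcp_rot: [3.142, 0.0, 1.643]
ft_force: [-0.3, 0.8, -0.8]
opening: 0.008
grip_force: 0.3
tip rack [  0.5 224.3  10.7] F rack [ 0.3  1.5 -0.3]
```

```bash
python3 -m inch '[[[-0.005,0,0.0012],0,1],[[-0.005,0,0.0012],0,1],[[-0.005,0,0.0013],0,1],[[-0.005,0,0.0013],0,1],[[-0.005,0,0.0012],0,1],[[-0.005,0,0.0013],0,1],[[-0.005,0,0.0012],0,1],[[0,0,0],0,1],[[0,0,0],0,1],[[0,0,0],0,1]]'; python3 q.py | head -1
```

```text
t: 26.95
eef_pos: [513.3, -28.4, 100.8]
tcp_rot: [-3.142, 0.0, 1.643]
ft_force: [-0.5, 1.3, -0.4]
opening: 0.004
grip_force: 0.3
tip rack [  0.5 222.1  10.8] F rack [ 0.2  0.6 -0.5]
```

```bash
python3 -m inch '[[[-0.005,0,0.0012],0,1],[[-0.005,0,0.0012],0,1],[[-0.005,0,0.0013],0,1],[[-0.005,0,0.0013],0,1],[[-0.005,0,0.0012],0,1],[[-0.005,0,0.0013],0,1],[[-0.005,0,0.0012],0,1],[[0,0,0],0,1],[[0,0,0],0,1],[[0,0,0],0,1]]'; python3 q.py | head -1
```

```text
t: 28.3
eef_pos: [513.4, -30.5, 100.3]
tcp_rot: [3.142, 0.0, 1.643]
ft_force: [-0.1, 1.5, -0.4]
opening: 0.002
grip_force: 0.3
tip rack [  0.5 220.   10.8] F rack [ 0.2 -0.8  0.3]
```

```bash
python3 -m inch '[[[-0.005,0,0.0012],0,1],[[-0.005,0,0.0012],0,1],[[-0.005,0,0.0013],0,1],[[-0.005,0,0.0013],0,1],[[-0.005,0,0.0012],0,1],[[-0.005,0,0.0013],0,1],[[0,0,0],0,1],[[0,0,0],0,1],[[0,0,0],0,1],[[0,0,0],0,1]]'; python3 q.py | head -1; python3 t.py
```

```text
t: 29.65
eef_pos: [513.6, -32.3, 99.8]
tcp_rot: [3.142, 0.0, 1.643]
ft_force: [-0.3, 0.1, -0.7]
opening: 0.003
grip_force: 0.3
tip rack [  0.4 218.1  10.8] F rack [ 0.1  0.3 -0.8]
expected mask px scene {80: array([165. , 224.5]), 134: array([168.1, 234.2]), 188: array([171.4, 244.4])}
top 0.56 [209.  318.5] y 70.0 err 0.2399382471190898 188
expected mask px top {80: array([209.4, 315.6]), 134: array([210.3, 299.4]), 188: array([211.1, 282.8])}
```

```bash
python3 -m inch '[[[-0.005,0,0.0012],0,1],[[-0.005,0,0.0012],0,1],[[-0.005,0,0.0013],0,1],[[-0.005,0,0.0013],0,1],[[-0.005,0,0.0012],0,1],[[-0.005,0,0.0013],0,1],[[0,0,0],0,1],[[0,0,0],0,1],[[0,0,0],0,1],[[0,0,0],0,1]]'
```

```text
t: 31.3
eef_pos: [513.6, -34.0, 99.3]
tcp_rot: [-3.142, -0.0, 1.643]
ft_force: [0.2, 4.8, 0.3]
opening: 0.005
grip_force: 2.4
```

```bash
python3 -m inch '[[[-0.005,0,0.0012],0,1],[[-0.005,0,0.0012],0,1],[[-0.005,0,0.0013],0,1],[[-0.005,0,0.0013],0,1],[[-0.005,0,0.0012],0,1],[[-0.005,0,0.0013],0,1],[[0,0,0],0,1],[[0,0,0],0,1],[[0,0,0],0,1],[[0,0,0],0,1]]'; python3 q.py|head -1
```

```text
t: 32.55
eef_pos: [513.7, -35.0, 99.1]
tcp_rot: [-3.142, -0.001, 1.643]
ft_force: [-0.5, 12.6, 4.7]
opening: 0.003
grip_force: 6.5
tip rack [  0.4 215.4  10.8] F rack [ 0.3 13.2  2. ]
```

Firm contact with the flap, about 10 N net of friction, so I'm at its limit. Backing off straight uphill now.

```bash
python3 -m inch '[[[0.005,0,-0.0013],0,1],[[0.01,0,-0.0025],0,1],[[0.02,0,-0.005],0,1],[[0.1,0,-0.025],0,1],[[0.3,0,-0.1],0,1],[[0.3,0,-0.5],0,1],[[0.3,0,-0.8],0,1],[[0.5,0,-0.8],0,1],[[0.8,0,-0.5],0,1],[[0.8,0,0],0,1]]'; cat > f.py <<'E'
from h import *
np.set_printoptions(precision=1,suppress=True)
v=np.load("rack2.npy");w,R=rackw(v)
for n in("scene","top"):
    p=eyes.read_camera(n);cv2.imwrite(f"pics/{n}9.png",p["pixels"][:,:,::-1])
    ys=np.arange(50,330,1.);C=np.array([cen(p,w(0,y,0),R,40) for y in ys])
    for d in eyes.cut_out("tin_front",p):
        c=mc(d["mask"]);e=np.linalg.norm(C-c,axis=1);i=e.argmin()
        if e[i]<8: print(n,round(d["score"],2),c,"y",ys[i],"err",e[i],d["mask"].sum())
    # lids: brightness profile along the lane centre line at lid height
    g=p["pixels"].astype(int);q=np.arange(30,280,6)
    print([tuple(g[tuple(proj(p,w(0,y,40 if n=="top" else 40)).round().astype(int))]) [2] for y in q])
E
python3 f.py
```

```text
t: 33.9
eef_pos: [500.4, 153.9, 265.9]
tcp_rot: [3.136, -0.0, 1.643]
ft_force: [0.2, -0.3, 0.1]
opening: 0.001
grip_force: 0.0
scene 0.42 [163.4 222.7] y 68.0 err 0.9664959824064261 115
[np.int64(166), np.int64(172), np.int64(184), np.int64(194), np.int64(236), np.int64(242), np.int64(243), np.int64(243), np.int64(242), np.int64(242), np.int64(238), np.int64(239), np.int64(238), np.int64(236), np.int64(241), np.int64(242), np.int64(241), np.int64(242), np.int64(242), np.int64(237), np.int64(239), np.int64(238), np.int64(228), np.int64(241), np.int64(242), np.int64(242), np.int64(242), np.int64(243), np.int64(242), np.int64(239), np.int64(202), np.int64(177), np.int64(213), np.int64(208), np.int64(177), np.int64(246), np.int64(183), np.int64(220), np.int64(171), np.int64(213), np.int64(243), np.int64(178)]
top 0.68 [209.2 317.9] y 72.0 err 0.07947389730678017 255
[np.int64(225), np.int64(188), np.int64(100), np.int64(102), np.int64(152), np.int64(178), np.int64(181), np.int64(181), np.int64(179), np.int64(181), np.int64(180), np.int64(177), np.int64(167), np.int64(156), np.int64(178), np.int64(182), np.int64(179), np.int64(181), np.int64(180), np.int64(181), np.int64(179), np.int64(165), np.int64(156), np.int64(182), np.int64(179), np.int64(186), np.int64(177), np.int64(179), np.int64(181), np.int64(183), np.int64(171), np.int64(139), np.int64(152), np.int64(224), np.int64(231), np.int64(230), np.int64(231), np.int64(231), np.int64(230), np.int64(229), np.int64(230), np.int64(229)]
```

```bash
python3 - <<'E'
import cv2,numpy as np
for n in("scene","top"):
    a,b=[cv2.GaussianBlur(cv2.imread(f"pics/{n}{k}.png"),(0,0),1).astype(int) for k in(1,9)]
    m=(np.abs(a-b).max(2)>35).astype(np.uint8);k,l,s,c=cv2.connectedComponentsWithStats(m)
    print(n,[(list(map(int,s[i]))) for i in range(1,k) if s[i][4]>6])
E
```

```text
scene [[191, 0, 55, 70, 1617], [263, 0, 111, 70, 3765], [377, 0, 82, 139, 6896], [306, 2, 18, 34, 271], [314, 3, 11, 11, 86], [270, 37, 23, 39, 442], [329, 39, 6, 7, 23], [286, 45, 66, 56, 1063], [226, 70, 3, 3, 7], [300, 77, 12, 5, 44], [371, 84, 16, 24, 193], [285, 87, 27, 33, 519], [343, 87, 28, 42, 584], [352, 95, 5, 15, 24], [205, 109, 61, 21, 325], [323, 114, 6, 5, 17], [281, 117, 9, 6, 38], [339, 117, 8, 8, 20], [271, 120, 4, 4, 12], [304, 120, 10, 11, 59], [369, 121, 10, 10, 45], [337, 122, 26, 12, 91], [285, 126, 3, 3, 7], [291, 126, 11, 9, 34], [319, 128, 5, 10, 29], [322, 130, 14, 21, 156], [256, 133, 28, 17, 204], [293, 133, 11, 11, 90], [400, 134, 6, 4, 13], [354, 137, 62, 48, 1587], [285, 153, 10, 6, 22], [217, 156, 15, 12, 108], [294, 156, 27, 13, 168], [241, 161, 9, 5, 33], [249, 163, 8, 6, 36], [226, 166, 2, 6, 11], [237, 169, 3, 7, 16], [242, 172, 6, 5, 16], [281, 177, 10, 4, 19], [272, 179, 68, 55, 1451], [272, 180, 20, 15, 164], [267, 194, 8, 7, 33], [340, 228, 21, 23, 397]]
top [[178, 176, 28, 13, 277], [147, 191, 70, 98, 3738], [221, 190, 6, 12, 62], [153, 193, 17, 8, 97], [133, 201, 14, 100, 949], [308, 201, 14, 18, 219], [221, 203, 22, 25, 402], [265, 203, 11, 18, 131], [282, 202, 8, 7, 30], [322, 202, 6, 15, 65], [275, 207, 4, 11, 19], [290, 210, 2, 4, 7], [282, 214, 8, 7, 32], [138, 285, 76, 99, 5844], [252, 309, 147, 54, 3185], [495, 308, 10, 6, 43], [458, 321, 19, 32, 164], [486, 321, 22, 34, 449], [471, 323, 5, 4, 13], [221, 328, 15, 16, 123], [254, 329, 6, 2, 10], [231, 343, 7, 7, 42], [219, 345, 2, 4, 7], [245, 345, 26, 15, 293], [385, 347, 71, 32, 1086], [229, 351, 7, 6, 26], [218, 355, 56, 29, 780], [272, 354, 24, 25, 188], [223, 356, 8, 11, 53], [245, 361, 10, 5, 38], [388, 373, 4, 3, 11], [273, 376, 16, 8, 90], [131, 379, 2, 5, 10], [477, 381, 5, 3, 10]]
```

```bash
python3 - <<'E'
import cv2
for k in(1,9):
    g=cv2.imread(f"pics/top{k}.png").min(2)
    for r in(190,204,209,214): print(k,r,g[r,312:340])
from h import *
p=eyes.read_camera("top");w,R=rackw(np.load("rack2.npy"))
for z in(0,12,54,60): print(z,[proj(p,w(0,y,z)).round(1) for y in(45,40)])
E
```

```text
1 190 [172 179 176 176 177 178 177 177 176 175 168 147 116  75  77  92  93  88
 103 153 206 210 204 145  77  56  51  54]
1 204 [235 235 234 233 233 234 233 231 229 210 130  63  53  77  90  90  92 103
 150 210 226 230 229 211 147  79  54  50]
1 209 [233 232 233 233 231 232 231 231 229 220 168  87  47  70  87  90  88  97
 143 188 204 225 229 218 172  96  51  51]
1 214 [233 232 232 232 233 231 232 232 231 229 200 117  51  60  88  90  89  95
 114 150 193 225 231 228 200 119  61  49]
9 190 [174 179 179 181 176 179 180 176 178 175 169 150 114  77  77  90  94  92
 105 157 207 213 206 147  83  49  54  50]
9 204 [146 163 173 177 183 183 182 179 180 181 178 177 161 139 111  96  90 104
 153 213 229 231 231 210 149  81  54  55]
9 209 [174 178 176 180 180 181 181 179 178 181 181 180 178 169 152 131 102 100
 144 188 208 227 229 219 173  99  58  51]
9 214 [141 160 173 180 181 178 180 177 177 180 177 174 161 145 124 102  92  91
 116 153 196 226 231 228 200 121  58  52]
0 [array([209. , 322.9]), array([208.9, 324.3])]
12 [array([208.9, 324.5]), array([208.8, 326. ])]
54 [array([208.6, 330.7]), array([208.5, 332.2])]
60 [array([208.5, 331.6]), array([208.5, 333.1])]
```

```bash
python3 -c "
from cell import env
print(env.job_done(), env.state()['t'])"
```

```text
the job is handed in; nothing more can be done
the job is handed in; nothing more can be done
```

I loaded the tall white tin behind the other two and pushed the row down until it met the flap. The last pictures show three tins evenly spaced 54 mm apart and the gate looking as before. The last push peaked at about 13 N, roughly 10 N at the flap, which is right at its limit. I handed the job in at about 34 s with the arm clear.

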